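Wedge a drawer front tight in the clamping jig

TASK

A drawer front lies loose in the wedge clamping jig on the bench. Put the loose wooden wedge by hand a few centimetres into the tapered slot, thin end first and straight side towards the drawer front, and let go of it; then tap it in with the mallet until it stops moving forward and grips the drawer front tight against the fence. Tap with feeling so that the wood is not bruised, do not strike the drawer front, and finally stand the mallet on its head again on the bench top.

Things in the scene. Friction and masses are not known exactly. Their poses are not given: they have to be found in the camera images.
- jig: Wedge clamping jig, fixed to the bench. x axis: the way the wedge is driven; z up. Origin: on the bench top at the slot's mouth, on the line where the drawer front's edge lies once clamped. Plywood base 18 mm thick, x -115 to 250 mm, y -150 to 100 mm. Fence face at y = -110 mm (fence 18 mm high above the base), end stop face at x = 225 mm (16 mm high).
- slot_mouth (a point): Middle of the slot's mouth, on the base, at x = 0, y = 16 mm in the jig's frame. The slot lies between the drawer front and, on the +y side, a cheek 20 mm high above the base and 140 mm long whose slanted face runs from y = 32 mm at the mouth to 8.7 mm at x = 140 mm (1 in 6), give or take 3 mm in y: it is bolted through slotted holes and set by eye.
- board: The drawer front: dark loose board 220 (x) x 110 (y) x 27 mm, about 0.46 kg, flat on the jig's base, axes as the jig's. Origin: centre of its underside. Its +y edge (55 mm from the origin) is one side of the slot; its -x end lies at the slot's mouth. At first it stands 2.5 to 5.5 mm off the fence; the wedge slides it there. Tight on the fence its origin is at y = -55 mm in the jig's frame.
- wedge: Light wooden wedge, loose, 160 mm long, 24 mm high, 0.085 kg. Origin: centre of its underside; x points to the thin end, z up. Straight side at y = -18 mm. Tail: parallel head 40 mm long (x -80 to -40 mm), 36 mm wide (y -18 to 18 mm), good to grip. From there the other side tapers 1 in 6 to y = -2 mm at the nose (x = 80 mm), 16 mm wide. In the slot its axes lie as the jig's.
- wedge_nose (a point): Middle of the wedge's thin end face, 12 mm above its underside. Where the wedge stops differs with the cheek's setting: with the nose anywhere from 77 to 116 mm past the slot's mouth. Friction then holds it there.
- wedge_tail (a point): Middle of the wedge's thick end face, 12 mm above its underside, where the mallet strikes. The wedge slides at 2 to 12 N until the drawer front meets the fence; there it stops within 1 to 2 mm and the force climbs fast. A last tap of about 20 N seats it well; over 50 N bruises the wood.
- mallet: Stubby bench mallet, 0.38 kg, standing on its head with the handle straight up. Origin: centre of its underside; head 90 mm long along its x (striking faces at x = +45 and -45 mm, soft grey, 46 mm square), 46 mm wide, 46 mm high; handle above it 26 mm (x) by 30 mm (y), from 46 to 131 mm above the underside.
- mallet_grip (a point): On the mallet's handle, 85 mm above the head's underside.
- sanding_block: Bystander: cork sanding block 110 x 60 x 32 mm; leave it alone.
- glue: Bystander: white glue bottle 140 mm high, 54 mm across; leave it alone.
- screw_jar: Bystander: glass jar 65 mm high, 60 mm across; leave it alone.

How it is judged (in metres and radians):
On the way, in this order (a step that is already met when the one before it is completed fails the run):
1. the wedge has been started by hand: it lies flat in the mouth of the slot, nose 12 to 65 mm inside, straight with the slot, and the fingers have let go (x of wedge_nose in the frame of jig between 0.012 and 0.065 m and y of wedge_nose in the frame of jig between 0.004 and 0.028 m and z of wedge in the frame of jig below 0.022 m and angle between the x axis of wedge and the x axis of jig, either way round below 0.2 rad and contact force between the fingers and wedge below 0.1 N), for 0.2 s.
2. the mallet drives the wedge until it grips the drawer front (contact force between mallet and wedge above 5 N and contact force between wedge and board above 3 N and y of board in the frame of jig below -0.0535 m).
At the end, for the whole second after the job is handed in: The wedge lies flat in the slot (within 4 mm) and at rest and grips the drawer front with more than 3 N; the drawer front lies flat against the fence (within 1.5 mm, and square within 0.03 rad); the mallet stands on its head on the bench top, upright within 0.1 rad and at rest (contact force between wedge and board above 3 N and y of board in the frame of jig below -0.0535 m and angle between the x axis of board and the x axis of jig, either way round below 0.03 rad and z of board in the frame of jig below 0.0215 m and z of wedge in the frame of jig below 0.022 m and linear speed of wedge below 0.005 m/s and height (world z) of mallet below 0.006 m and angle between mallet's own z axis and vertical below 0.1 rad and linear speed of mallet below 0.02 m/s); the robot touches nothing.
It fails at once if the mallet strikes or pushes the wedge with more than 50 N: the wood is bruised (contact force between mallet and wedge above 50 N).
It fails at once if the mallet strikes the drawer front (over 4 N) (contact force between mallet and board above 4 N).
It fails at once if a bystander is moved by more than 30 mm (distance of any of sanding_block, glue, screw_jar from where it was at the start of the episode above 0.03 m).
It also fails if it takes over 72 s, if anything falls off the work surface, if the arm or the gripper's body presses on something with over 40 N, if the wrist force passes 120 N, or if a joint passes its speed limit or range.

ROBOT

A 6-joint arm with a two-finger parallel gripper is mounted at the origin on the work surface. World frame = base frame: x ahead of the robot, y to its left, z up, the work surface at z = 0. Lengths are in mm, angles in rad, forces in N, time in s.
With the tool pointing down it reaches from about 400 to 825 mm from the base axis. Payload 7 kg.
Tool frame: the origin (TCP) lies at the very end of the fingers, on their centre line; the grasp point (between the pads) lies 19 mm behind it; z points along the fingers, y is the direction in which the jaws open and shut (so a half turn about z gives the same grasp; the last joint's range is limited). The gripper opens to 88 mm and grips with 3 to 60 N. Pads are 19 mm wide; open, the fingers measure 130 mm over their backs; the gripper's body (78 mm by 193 mm) begins 47 mm behind the grasp point.
Start: joints at [-0.853, 0.359, 0.012, 0, -1.224, -0.288], TCP at [281.237, -613.597, 226.561] pointing down, gripper open.
Joint ranges: [-3.07, 3.07], [-1.43, 2.12], [-1.02, 1.25], [-3.03, 1.67], [-3.05, -0], [-3.03, 3.03]. Speed limits (rad/s): [2.39, 2.39, 3.01, 3.14, 3.14, 3.14].

INTERFACE

Orientations are given as a unit quaternion [x, y, z, w].
In Python, from plant import bot gives the robot as it stands. Calls block until the motion is done:
- bot.move_ptp(position, orientation): joint-space move of the TCP to a pose.
- bot.line_to(position, velocity=150, ori=None): straight line of the TCP; ori=None keeps the orientation; velocity is the mean speed in mm/s.
- bot.move_joints(angles): joint-space move.
- bot.move_gripper(opening, force=None): finger opening in mm; force is the grip in N (None keeps the last); returns when the fingers have stopped.
- bot.pause(seconds).
- bot.solve_ik(position, orientation): joint angles nearest the present ones, or None.
- bot.read_state(): the state.
- bot.camera(name): name is "side" or "top"; returns the picture (420x560x3 uint8, red, green, blue); there is no depth.
- bot.get_calibration(name): a dict with "fx", "fy", "cx", "cy" (pixels), "view" (4x4, takes a point from world to camera coordinates). Camera axes: x right, y up, looking along -z (the intrinsics and any distortion apply to the point x, -y, -z); pixel columns grow to the right and rows downward; lengths in mm; the calibration is good to about 2 mm. A picture is of the moment at which its call begins. get_calibration takes no time and is no camera call.
A pose or a line that the arm cannot do raises bot.Unreachable and nothing moves.
- bot.close_job(): hands the job in, once; it reports no verdict.
The state is a dict: "t": time; "joint_pos": joint angles; "qvel": joint speeds; "tau": joint torques, N m; "tcp_pos": TCP position; "eef_rot": TCP orientation; "contact_force": force on the tool from outside, world axes, zero at the start; "moment": the same for the moment, N m; "width": finger opening in mm.
Only numpy, scipy, OpenCV 4.12 (cv2) and the standard library are available. Lean on these libraries where they do the work, as an engineer would, in place of code of your own. Each camera call takes 0.05 s, during which the arm holds its last target.

## Working session

There is one attempt and no reset: what is moved stays moved. The work goes in short steps, each a Python script; the robot and the scene stay as the last script left them, time stands still between calls to the robot, and variables do not carry over. Pictures are saved under pics/ and viewed, and the job is handed in when it is done.

```bash
ls -la; mkdir -p pics; python3 - <<'E'
from plant import bot
import cv2,numpy as np
for n in("side","top"):
    im=bot.camera(n); cv2.imwrite(f"pics/{n}0.png",im[:,:,::-1])
    c=bot.get_calibration(n); print(n,{k:(np.round(v,3).tolist() if not isinstance(v,float) else v) for k,v in c.items()})
s=bot.read_state();print(s)
E
```

```text
total 12
drwxr-xr-x  3 agent agent 4096 Dec  7 16:24 .
drwxr-xr-x 23 root  root  4096 Dec  7 16:23 ..
drwxr-xr-x  2 agent agent 4096 Dec  7 16:24 pics
side {'fx': 537.4872828890418, 'fy': 537.4872828890418, 'cx': 281.6007704428022, 'cy': 203.71564326299497, 'view': [[-0.905, -0.426, -0.013, 471.844], [0.221, -0.494, 0.841, -222.749], [-0.365, 0.758, 0.541, -1282.724], [0.0, 0.0, 0.0, 1.0]]}
top {'fx': 447.4376350802153, 'fy': 447.4376350802153, 'cx': 280.88936847888493, 'cy': 205.8959706263061, 'view': [[-0.002, -1.0, 0.001, -68.85], [0.99, -0.002, 0.144, -534.804], [-0.144, 0.001, 0.99, -973.836], [0.0, 0.0, 0.0, 1.0]]}
{'t': 0.1, 'joint_pos': array([-8.52897765e-01,  3.59335086e-01,  1.11268304e-02, -2.89795491e-04,
       -1.22410651e+00, -2.88109997e-01]), 'qvel': array([ 0.00073911, -0.0009371 ,  0.00040828,  0.00117401,  0.00035252,
       -0.00031146]), 'tau': array([ 6.18360718e-04, -5.84162486e+01,  2.93752670e+01,  7.01551527e+00,
        1.01989068e-02, -3.63406184e-05]), 'tcp_pos': array([ 281.04229996, -613.21538096,  225.6966451 ]), 'eef_rot': array([-2.13195877e-01,  9.77009172e-01,  7.30857059e-04, -2.46624966e-04]), 'contact_force': array([-0.75577423,  0.04244989, -0.74901387]), 'moment': array([-0.01821741,  0.04124845,  0.01164261]), 'width': 87.53618122959281}
```

View pics/side0.png

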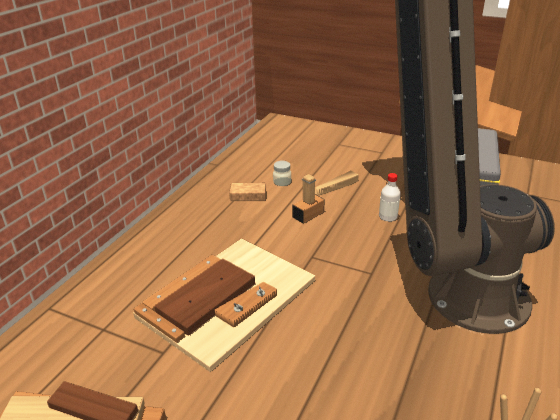

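View pics/top0.png

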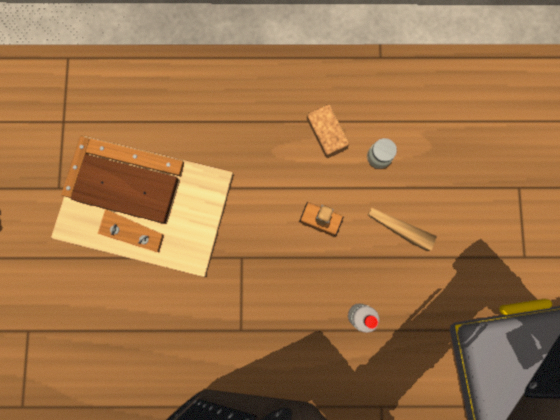

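Top view: the jig is at left (about 53–232, 137–276), with its driving direction leftward. The mallet is at about (322,218), the wedge runs from its nose at (370,211) to its tail at (434,244), the glue is at (366,318), the jar at (382,152) and the block at (327,130). I'll zoom in to get exact corners.

```bash
cat > h.py <<'E'
import numpy as np,cv2
from plant import bot
def ray(n,u,v):
    c=bot.get_calibration(n);V=np.array(c["view"],float);R,t=V[:3,:3],V[:3,3]
    d=np.array([(u-c["cx"])/c["fx"],-(v-c["cy"])/c["fy"],-1.0])
    return -R.T@t,R.T@d
def onz(n,u,v,z):
    o,d=ray(n,u,v); return o+d*(z-o[2])/d[2]
def proj(n,p):
    c=bot.get_calibration(n);V=np.array(c["view"],float);q=V[:3,:3]@np.asarray(p,float)+V[:3,3]
    return np.array([c["cx"]+c["fx"]*q[0]/-q[2],c["cy"]-c["fy"]*q[1]/-q[2]])
def save(n,name,box=None,k=1):
    im=bot.camera(n)[:,:,::-1].copy()
    if box: im=im[box[1]:box[3],box[0]:box[2]]
    if k!=1: im=cv2.resize(im,None,fx=k,fy=k,interpolation=cv2.INTER_CUBIC)
    cv2.imwrite("pics/"+name,im)
E
python3 - <<'E'
import cv2
t=cv2.imread("pics/top0.png");s=cv2.imread("pics/side0.png")
def c(im,b,k,n):cv2.imwrite("pics/"+n,cv2.resize(im[b[1]:b[3],b[0]:b[2]],None,fx=k,fy=k,interpolation=cv2.INTER_CUBIC))
c(t,(45,125,245,285),4,"z1.png")
c(t,(290,190,450,260),5,"z2.png")
c(s,(125,230,325,370),4,"z3.png")
c(s,(280,160,370,230),8,"z4.png")
E
```

```text
(no output)
```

View pics/z1.png

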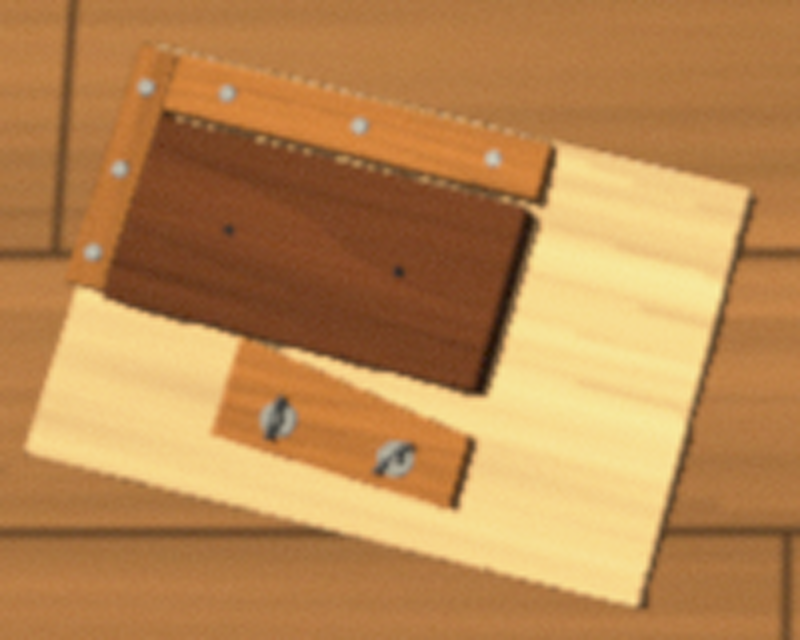

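View pics/z2.png

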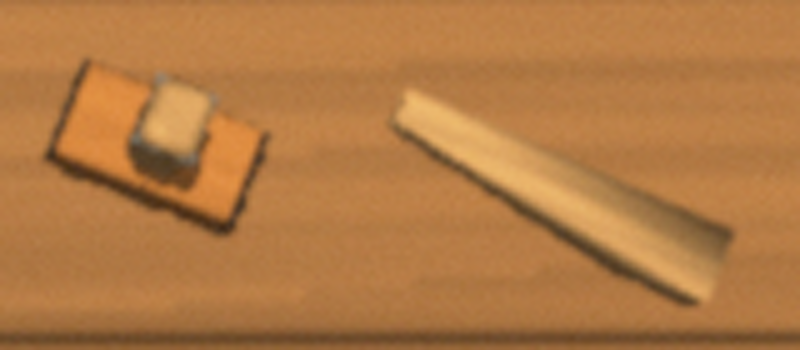

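View pics/z4.png

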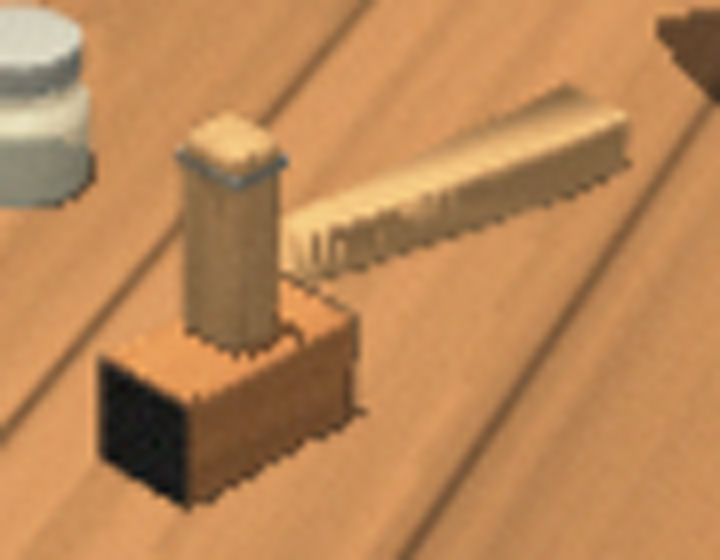

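View pics/z3.png

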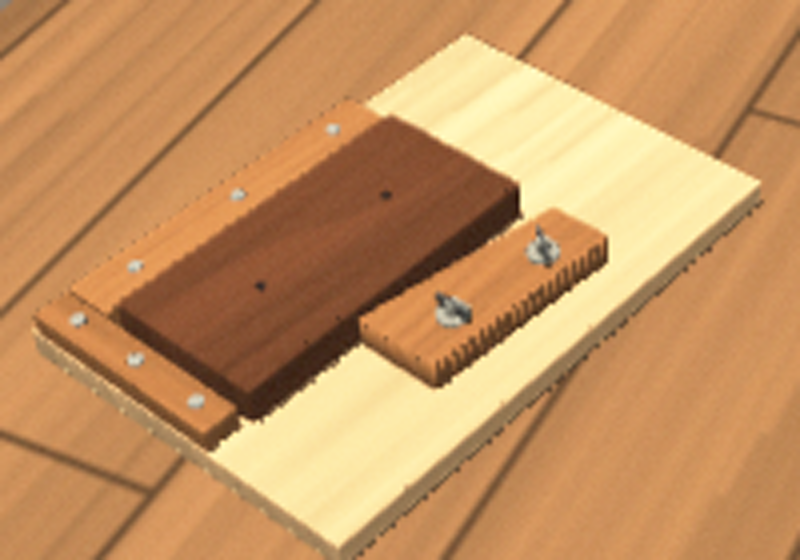

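```bash
cat > fit.py <<'E'
from h import *
from scipy.optimize import least_squares
def zt(x,y,k,ox,oy): return ((x+.5)/k-.5+ox,(y+.5)/k-.5+oy)
def fit(obs,x0,free=3):
    # obs: (cam,u,v,localpoint); pose x,y,yaw
    def r(p):
        c,s=np.cos(p[2]),np.sin(p[2]);o=[]
        for n,u,v,q in obs:
            o+=list(proj(n,[p[0]+c*q[0]-s*q[1],p[1]+s*q[0]+c*q[1],q[2]])-[u,v])
        return np.array(o)
    s=least_squares(r,x0); return s.x,r(s.x).reshape(-1,2)
def loc(P,w):
    c,s=np.cos(P[2]),np.sin(P[2]);d=np.asarray(w)[:2]-P[:2];return np.array([c*d[0]+s*d[1],-s*d[0]+c*d[1]])
E
cat > meas.py <<'E'
from fit import *
T=lambda x,y,q:("top",*zt(x,y,4,45,125),q); S=lambda x,y,q:("side",*zt(x,y,4,125,230),q)
jt=[T(750,190,(-115,-150,18)),T(642,607,(-115,100,18)),T(27,450,(250,100,18))]
js=[S(467,35,(-115,-150,18)),S(760,185,(-115,100,18)),S(340,548,(250,100,18))]
for o in (jt,js,jt+js):
    P,r=fit(o,[600,200,1.3]);print("jig",P.round(3),"res",r.round(1).tolist())
Jt=fit(jt,[600,200,1.3])[0]
for nm,x,y,z in[("cheek mouth",470,437,38),("cheek far",245,340,38),("board mouth edge",470,390,45),("board far edge",108,298,45),("board fence mouth",528,208,45)]:
    print(nm,loc(Jt,onz("top",*zt(x,y,4,45,125),z)).round(1))
Js=fit(js,[600,200,1.3])[0]
for nm,x,y,z in[("cheek mouth",555,208,38),("cheek far",360,318,38),("board mouth edge",520,183,45),("board far edge",250,393,45)]:
    print("side",nm,loc(Js,onz("side",*zt(x,y,4,125,230),z)).round(1))
T=lambda x,y,q:("top",*zt(x,y,5,290,190),q); S=lambda x,y,q:("side",*zt(x,y,8,280,160),q)
wt=[T(405,90,(80,-18,24)),T(393,122,(80,-2,24)),T(733,235,(-80,-18,24)),T(708,302,(-80,18,24))]
ws=[S(570,88,(-80,-18,24)),S(628,118,(-80,18,24))]
for o in (wt,ws,wt+ws):
    P,r=fit(o,[480,-200,1.2]);print("wedge",P.round(3),r.round(1).tolist())
mt=[T(88,62,(45,-23,46)),T(48,155,(45,23,46)),T(230,230,(-45,23,46)),T(267,135,(-45,-23,46))]
ms=[S(98,362,(45,-23,46)),S(190,400,(45,23,46)),S(355,315,(-45,23,46)),S(188,505,(45,23,0))]
for o in (mt,ms,mt+ms):
    P,r=fit(o,[480,-100,1.2]);print("mallet",P.round(3),r.round(1).tolist())
for nm,u,v,z in[("glue",366,318,70),("jar",382,152,50)]: print(nm,onz("top",u,v,z).round(0))
E
python3 meas.py
```

```text
jig [501.712 189.513   1.325] res [[1.1, -0.7], [-0.4, 0.2], [-0.7, 0.4]]
jig [503.599 194.296   1.327] res [[-0.3, -0.3], [0.7, -0.7], [-0.4, 0.5]]
jig [502.9   191.409   1.325] res [[0.3, -1.2], [-1.2, -0.3], [-1.5, -0.1], [0.6, -0.8], [1.4, -1.2], [0.5, -0.5]]
cheek mouth [-0.2 30.8]
cheek far [138.5   8.8]
board mouth edge [5.2 5.6]
board far edge [217.5   4.8]
board fence mouth [   2.2 -102.1]
side cheek mouth [-0.1 30.3]
side cheek far [138.3   5.3]
side board mouth edge [1.8 4.4]
side board far edge [220.    5.3]
wedge [ 483.226 -342.649    1.155] [[0.4, 0.2], [0.2, 0.1], [0.0, -0.7], [-0.7, 0.4]]
wedge [ 492.805 -343.251    1.063] [[-0.1, -0.3], [0.1, 0.3]]
wedge [ 483.834 -342.39     1.159] [[0.2, 0.1], [0.0, 0.0], [-0.1, -1.2], [-0.7, -0.0], [0.4, -0.4], [1.4, -0.1]]
mallet [ 504.642 -159.973    1.175] [[-0.8, -0.4], [-0.5, -0.2], [0.5, 0.2], [0.7, 0.3]]
mallet [ 511.011 -160.043    1.22 ] [[-0.2, -0.7], [-0.1, 0.6], [0.3, -0.9], [-0.0, 0.8]]
mallet [ 506.395 -159.627    1.17 ] [[-0.8, -1.2], [-0.7, -1.1], [0.3, -0.5], [0.5, -0.4], [0.9, -0.8], [0.5, 0.9], [2.0, -0.0], [0.6, 1.1]]
glue [ 290. -249.   70.]
jar [ 657. -300.   50.]
```

```bash
cat >> h.py <<'E'
from scipy.spatial.transform import Rotation as Ro
J=np.array([502.5,191,1.325]);W=np.array([483.6,-342.5,1.157]);M=np.array([506,-159.8,1.172])
def quat(phi): # jaw axis heading phi, tool down
    y=np.array([np.cos(phi),np.sin(phi),0]);z=np.array([0,0,-1.]);x=np.cross(y,z)
    return Ro.from_matrix(np.column_stack([x,y,z])).as_quat()
def wpt(P,x,y,z):
    c,s=np.cos(P[2]),np.sin(P[2]);return np.array([P[0]+c*x-s*y,P[1]+s*x+c*y,z])
E
python3 - <<'E'
from h import *
pi=np.pi
for nm,P,x,y,z,a in[("w",W,-60,0,3,pi/2),("slot0",J,-155,25,22,pi/2),("slot",J,-100,25,22,pi/2),("m",M,0,0,60,0),("drive0",J,-200,18,90,0),("drive1",J,-90,18,90,0)]:
  for k in(0,pi):
    q=bot.solve_ik(wpt(P,x,y,z),quat(P[2]+a+k));q2=bot.solve_ik(wpt(P,x,y,220),quat(P[2]+a+k))
    print(nm,k>0,wpt(P,x,y,z).round(0),None if q is None else np.round(q,2),None if q2 is None else np.round(q2,2))
E
```

```text
w False [ 459. -397.    3.] [-0.39  0.48 -0.39  0.   -0.71 -0.02] [-0.39  0.25 -0.15  0.   -1.16 -0.02]
w True [ 459. -397.    3.] None None
slot0 False [441.  47.  22.] [ 0.55  0.23 -0.74  0.   -0.59 -0.8 ] [ 0.55 -0.03 -0.48  0.   -1.12 -0.8 ]
slot0 True [441.  47.  22.] [ 0.55  0.23 -0.74  0.   -0.59  2.34] [ 0.55 -0.03 -0.48  0.   -1.12  2.34]
slot False [454. 100.  22.] [ 0.64  0.26 -0.69  0.   -0.61 -0.89] [ 0.64  0.01 -0.44  0.   -1.12 -0.89]
slot True [454. 100.  22.] [ 0.64  0.26 -0.69  0.   -0.61  2.25] [ 0.64  0.01 -0.44  0.   -1.12  2.25]
m False [ 506. -160.   60.] [ 0.06  0.3  -0.52  0.   -0.76 -2.03] [ 0.06  0.13 -0.31  0.   -1.13 -2.03]
m True [ 506. -160.   60.] [ 0.06  0.3  -0.52  0.   -0.76  1.11] [ 0.06  0.13 -0.31  0.   -1.13  1.11]
drive0 False [436.   1.  90.] [ 0.46  0.11 -0.68  0.   -0.78 -2.27] [ 0.46 -0.04 -0.49  0.   -1.12 -2.27]
drive0 True [436.   1.  90.] [ 0.46  0.11 -0.68  0.   -0.78  0.87] [ 0.46 -0.04 -0.49  0.   -1.12  0.87]
drive1 False [463. 108.  90.] [ 0.64  0.17 -0.6   0.   -0.8  -2.46] [ 0.64  0.03 -0.42  0.   -1.12 -2.46]
drive1 True [463. 108.  90.] [ 0.64  0.17 -0.6   0.   -0.8   0.68] [ 0.64  0.03 -0.42  0.   -1.12  0.68]
```

```bash
python3 - <<'E'
from h import *
q=quat(W[2]+np.pi/2)
bot.move_ptp(wpt(W,-60,0,120),q)
bot.move_gripper(70,20)
bot.line_to(wpt(W,-60,0,3),120)
bot.move_gripper(20,20)
s=bot.read_state();print(s["t"],s["width"],s["tcp_pos"],s["contact_force"])
bot.line_to(wpt(W,-60,0,200),250)
s=bot.read_state();print(s["t"],s["width"],s["tcp_pos"],s["contact_force"])
save("top","g1.png");save("side","g1s.png")
E
```

```text
3.5917 35.98754965847664 [ 459.59006675 -397.52613123    3.1523048 ] [-0.41845989 -0.91243189  1.73633757]
4.5333 35.85268683334422 [ 458.64305762 -396.81042112  198.34841505] [ 0.43593987  0.69530397 -1.51714247]
```

View pics/g1s.png

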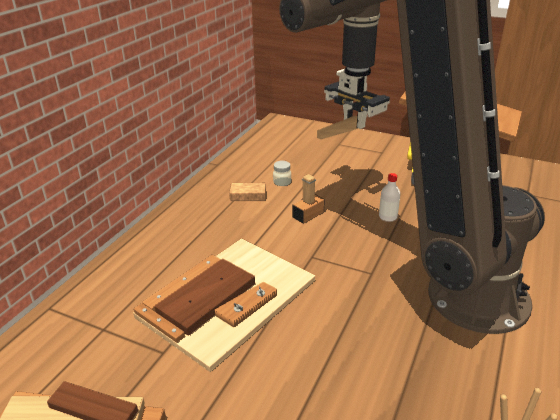

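View pics/g1.png

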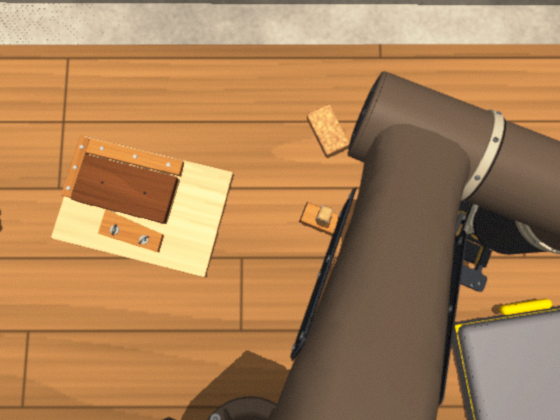

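The wedge is held level and straight (width 36 mm, nose at about (320,135) in the side view). Next I take it to the mouth.

```bash
python3 - <<'E'
from h import *
q=quat(J[2]+np.pi/2)
bot.move_ptp(wpt(J,-160,25,190),q)
bot.line_to(wpt(J,-160,25,23),150)
save("side","g2s.png",(125,200,325,340),4)
s=bot.read_state();print(s["t"],s["width"],s["tcp_pos"],wpt(J,-160,25,23),s["contact_force"])
E
```

```text
7.5667 36.06025872740969 [439.88053611  42.13013258  23.67146177] [439.31879635  41.89220173  23.        ] [-0.10942178 -0.08575458 -1.16059889]
```

View pics/g2s.png

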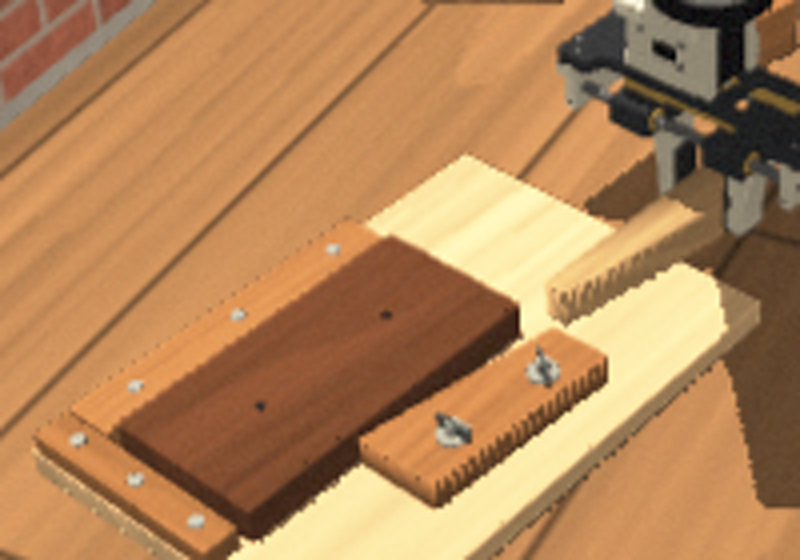

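The nose is about 20 mm before the mouth and lined up with the gap. I slide it in by 60 mm, lower it and release.

```bash
python3 - <<'E'
from h import *
bot.line_to(wpt(J,-160,25,22),50)
bot.line_to(wpt(J,-130,25,22),60); print(bot.read_state()["contact_force"])
bot.line_to(wpt(J,-98,25,22),40); print(bot.read_state()["contact_force"])
bot.line_to(wpt(J,-98,25,21),20); print(bot.read_state()["contact_force"])
bot.move_gripper(75)
bot.line_to(wpt(J,-98,25,120),200)
save("side","g3s.png",(125,200,325,340),4)
bot.move_ptp(wpt(M,0,0,200),quat(M[2]+np.pi))
save("top","g3.png",(45,125,245,285),4);save("side","g3s2.png",(125,220,325,360),4)
s=bot.read_state();print(s["t"],s["width"],s["tcp_pos"])
E
```

```text
[ -1.49360216 -11.06227765   0.82988118]
[-12.17003839 -30.69883903   5.7490935 ]
[-16.09350145 -30.52435162  18.9177677 ]
13.025 75.02880559652307 [ 505.96542676 -159.39018108  199.71399536]
```

View pics/g3.png

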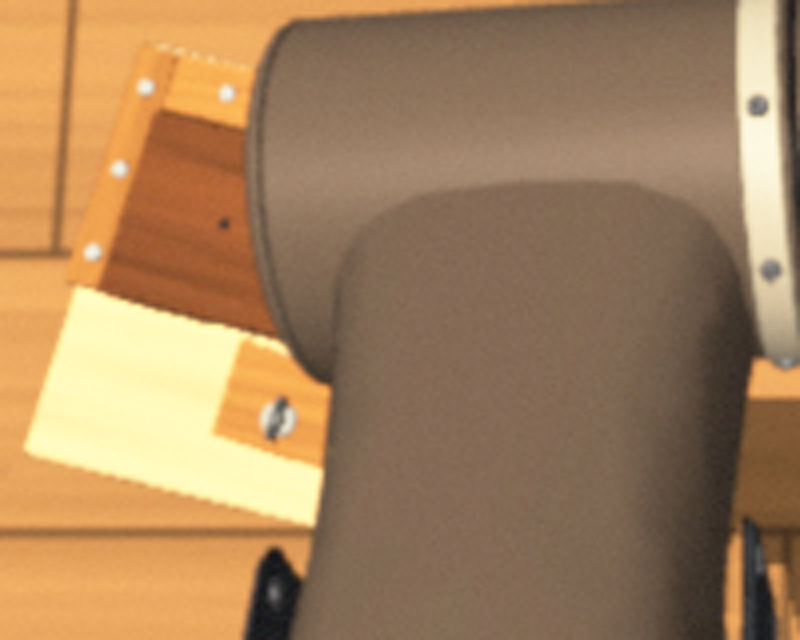

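View pics/g3s2.png

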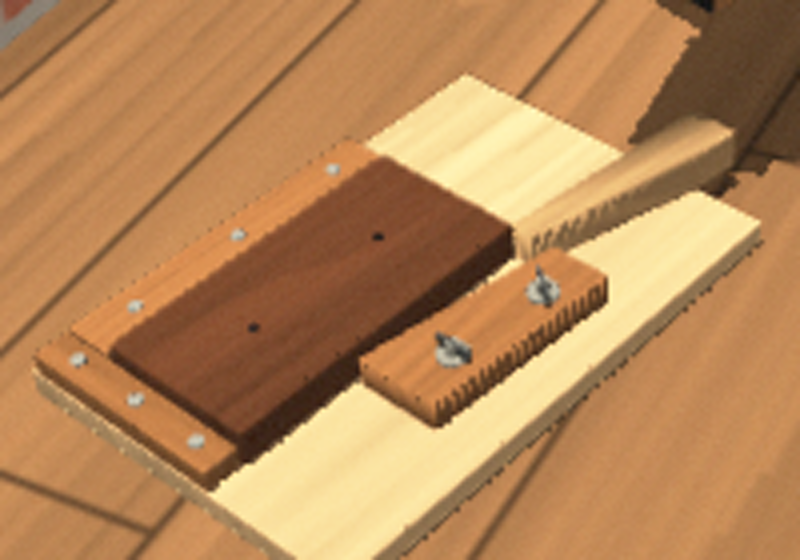

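The nose seems to have caught the board's end corner: 30 N on the tool, and the nose is at the mouth rather than inside. I measure before mending it.

```bash
python3 - <<'E'
from h import *
from fit import loc
s=bot.camera("side")[:,:,::-1]; b=(240,240,320,290)
cv2.imwrite("pics/g4.png",cv2.resize(s[b[1]:b[3],b[0]:b[2]],None,fx=10,fy=10,interpolation=cv2.INTER_CUBIC))
print(bot.read_state()["width"])
E
```

```text
74.9035435672198
```

View pics/g4.png

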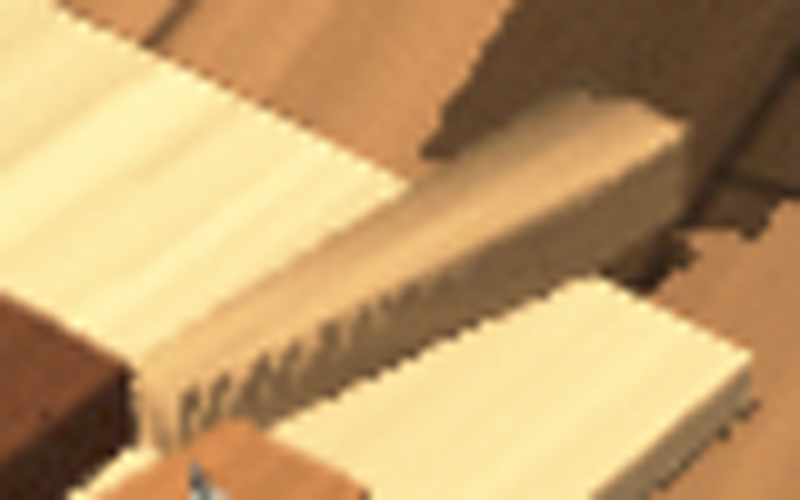

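View pics/g3s.png

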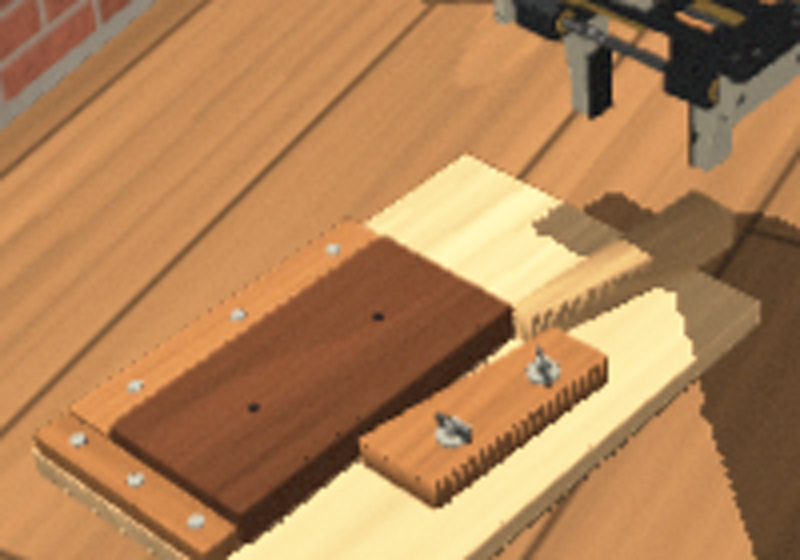

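```bash
python3 - <<'E'
from h import *
from fit import *
S=lambda x,y,q:("side",*zt(x,y,10,240,240),q)
o=[S(140,365,(80,-18,42)),S(182,388,(80,-2,42)),S(580,92,(-80,-18,42)),S(688,128,(-80,18,42))]
P,r=fit(o,wpt(J,-80,25,0).tolist()[:2]+[1.3]);print(P,r.round(1).tolist())
for Jx in (J,np.array([503.6,194.3,1.327])):
  print(loc(Jx,P[:2]),P[2]-Jx[2],"nose",loc(Jx,wpt(P,80,-10,0)))
  print("board mouth corner",loc(Jx,onz("side",*zt(130,365,10,240,240),45)),"cheek mouth",loc(Jx,onz("side",*zt(245,418,10,240,240),38)))
  print("board far",loc(Jx,onz("side",*zt(237,435,4,125,220),45)))
t=bot.camera("top")
E
```

```text
[460.41382225 128.93099348   1.23915492] [[-0.6, 0.3], [-0.2, 1.0], [0.6, -1.9], [0.2, 0.4]]
[-70.44423085  25.71805333] -0.08584507900123306 nose [8.40377822 8.89570316]
board mouth corner [10.17747864  1.88362671] cheek mouth [ 1.57649531 30.62965955]
board far [228.83407502   1.02476915]
[-73.86059547  26.12977991] -0.08784507900123306 nose [4.95361123 9.14976748]
board mouth corner [6.71328395 2.13415765] cheek mouth [-1.83019015 30.89733495]
board far [225.36772531   0.8379889 ]
```

```bash
python3 - <<'E'
import cv2
im=cv2.imread("pics/g2s.png");cv2.imwrite("pics/g2z.png",cv2.resize(im[150:350,520:780],None,fx=3,fy=3,interpolation=cv2.INTER_CUBIC))
E
```

```text
(no output)
```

View pics/g2z.png

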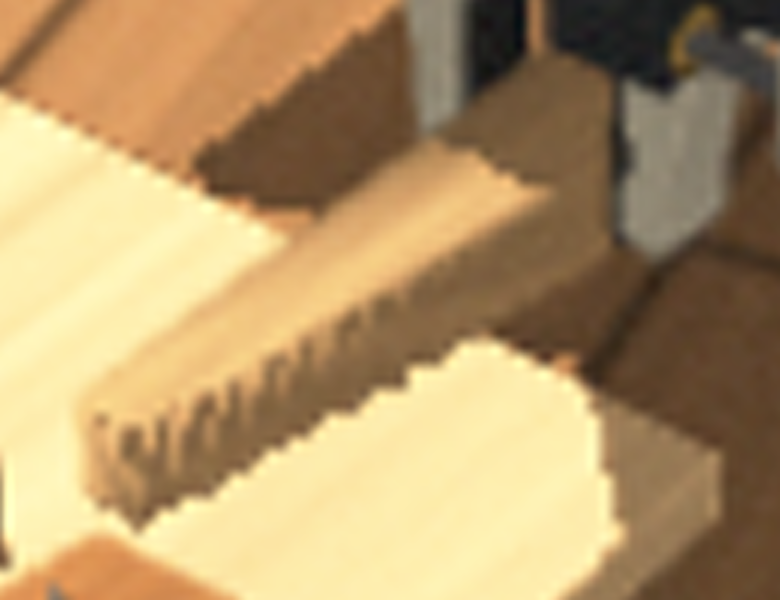

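```bash
python3 - <<'E'
from h import *
from fit import *
f=lambda x,y,z=44.7:onz("side",*zt(x/3+520,y/3+150,4,125,200),z)
for Jx in (J,np.array([503.6,194.3,1.327])):
  for x,y in[(80,395),(130,345),(250,255),(430,140),(540,55),(125,430)]: print((x,y),loc(Jx,f(x,y)).round(1))
  print()
E
```

```text
(80, 395) [-20.    3.4]
(130, 345) [-38.3   1. ]
(250, 255) [-76.2   1.4]
(430, 140) [-130.1    6.5]
(540, 55) [-168.6    6.4]
(125, 430) [-17.4  17.7]

(80, 395) [-23.4   3.7]
(130, 345) [-41.8   1.3]
(250, 255) [-79.6   1.8]
(430, 140) [-133.6    7. ]
(540, 55) [-172.    7.]
(125, 430) [-20.8  18. ]
```

The wedge was skewed slightly nose-first towards the board (about 0.03 rad) and caught its end; the board has slid to the end stop. I regrip, pull back, and measure the wedge's skew.

```bash
python3 - <<'E'
from h import *
P=np.array([460.4,128.9,1.245]); g=wpt(P,-60,0,0)
q=quat(P[2]+np.pi/2)
z=lambda p,h:np.array([p[0],p[1],h])
bot.move_ptp(z(g,110),q)
bot.line_to(z(g,21),150)
bot.move_gripper(20,30)
s=bot.read_state();print(s["t"],s["width"],s["contact_force"],s["tcp_pos"],Ro.from_quat(s["eef_rot"]).as_matrix()[:2,1])
bot.line_to(z(g,25),50)
b=wpt(J,-160,27,25)
bot.line_to(b,80,quat(J[2]+np.pi/2))
bot.pause(.1)
s=bot.read_state();R=Ro.from_quat(s["eef_rot"]).as_matrix();print(s["t"],s["width"],s["tcp_pos"],b,"yawerr",np.arctan2(R[1,1],R[0,1])-J[2]-np.pi/2, R[:,2])
save("side","r1.png",(225,215,325,290),8);save("top","r1t.png",(45,125,245,285),4)
E
```

```text
16.3583 35.9805220619919 [-1.02677295  0.6968861   3.63530769] [441.13299518  71.99279308  21.08985547] [-0.94740035  0.32005088]
17.2333 36.06149945466661 [437.69021977  42.78919356  25.06674011] [437.37890863  42.37885932  25.        ] yawerr -0.0003711347376877949 [ 3.71619798e-04  1.73696979e-04 -9.99999916e-01]
```

View pics/r1.png

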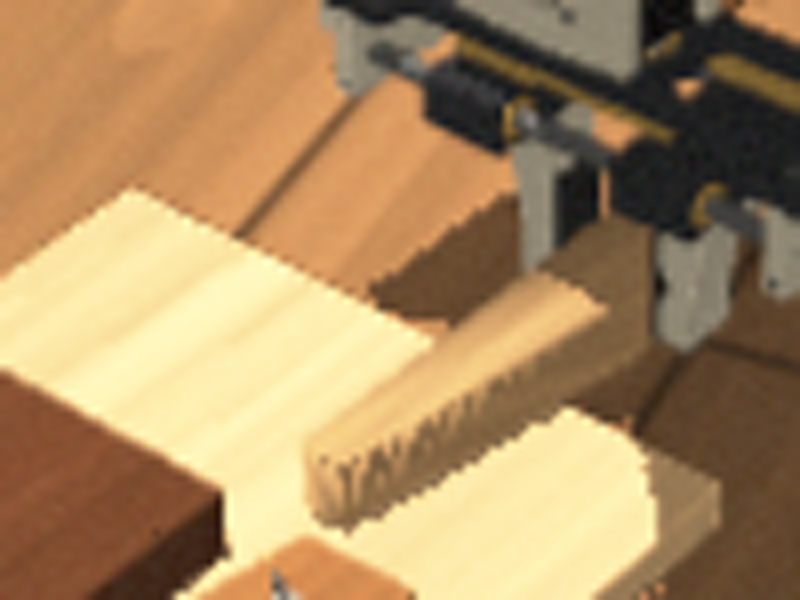

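View pics/r1t.png

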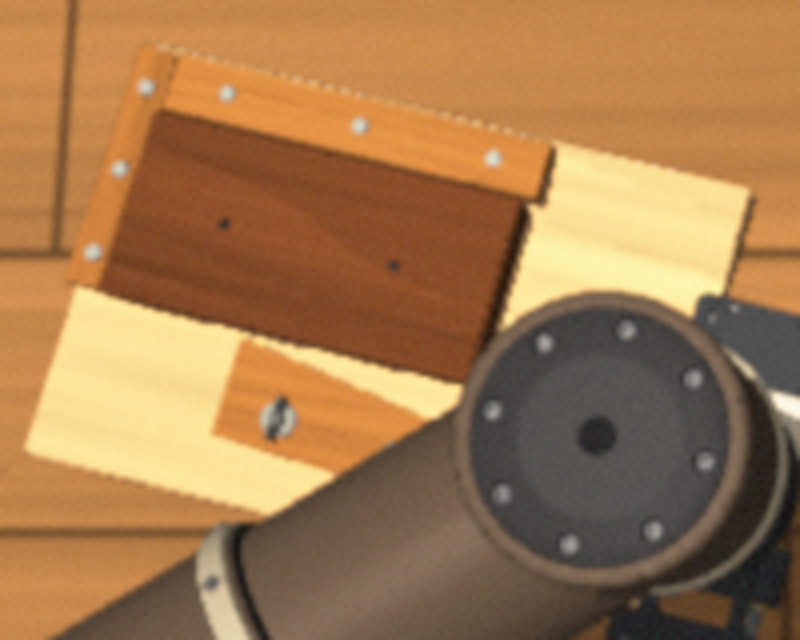

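```bash
python3 - <<'E'
from h import *
from fit import *
f=lambda x,y,z=46:onz("side",*zt(x,y,8,225,215),z)
Jx=np.array([503.6,194.3,1.327])
for x,y in[(308,440),(370,387),(440,335),(530,275),(600,220),(345,465),(605,305)]: print((x,y),loc(Jx,f(x,y)).round(1))
print("bottom nose",loc(Jx,f(320,520,22)),loc(Jx,f(345,528,22)))
print("board",loc(Jx,f(222,490,45)),"cheek",loc(Jx,f(305,535,38)))
E
```

```text
(308, 440) [-26.3   7. ]
(370, 387) [-57.4   5.4]
(440, 335) [-90.7   6. ]
(530, 275) [-132.3    9.1]
(600, 220) [-169.3    8.9]
(345, 465) [-24.4  23.4]
(605, 305) [-134.8   37.4]
bottom nose [-21.25473108  15.16187143] [-23.17687226  23.55122954]
board [6.41630953 1.10488125] cheek [ 0.42645456 28.54916042]
```

The nose now spans y ≈ 7 to 23 mm, 25 mm before the mouth. The board is against the fence with its edge at y ≈ 1, so there is clearance on both sides. I slide it in with force checks.

```bash
python3 - <<'E'
from h import *
bot.line_to(wpt(J,-155,25.3,22.3),50)
bot.pause(.1);f0=bot.read_state()["contact_force"]
ok=True
for x in(-140,-130,-122,-114,-106,-98):
    bot.line_to(wpt(J,x,25.3,22.3),60)
    f=bot.read_state()["contact_force"]-f0;print(x,f.round(1))
    if np.linalg.norm(f[:2])>12: ok=False;break
s=bot.read_state();print(s["t"],s["tcp_pos"])
save("side","r2.png",(225,215,325,290),8)
E
```

```text
-140 [0.1 1.  0. ]
-130 [-0.1 -0.3 -0.4]
-122 [-0.9  0.3 -0.9]
-114 [ 0.6  0.5 -0.5]
-106 [-0.5  1.  -0.1]
-98 [ 0.9  0.5 -0.8]
19.55 [454.28130989 102.47328964  22.29797077]
```

View pics/r2.png

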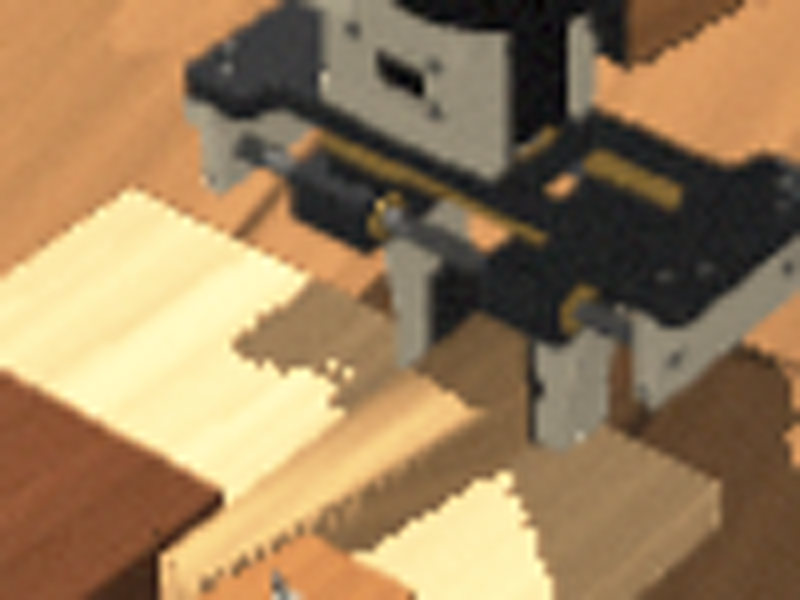

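It slid in with no force, and the nose is visible between the board and the cheek. I lower it, release, then fetch the mallet.

```bash
python3 - <<'E'
from h import *
bot.line_to(wpt(J,-98,25.3,21.2),20)
bot.move_gripper(60)
bot.line_to(wpt(J,-98,25.3,120),200)
bot.move_ptp(wpt(M,0,0,190),quat(M[2]+np.pi))
save("side","r3.png",(205,215,325,305),6)
s=bot.read_state();print(s["t"],s["tcp_pos"])
bot.line_to(wpt(M,0,0,52),150)
bot.move_gripper(15,60)
s=bot.read_state();print(s["t"],s["width"],s["tcp_pos"],s["contact_force"],s["moment"])
E
```

```text
22.9417 [ 505.89678925 -159.41470212  189.57510198]
24.6583 25.829676435882195 [ 506.11160997 -159.73278787   52.10404561] [-0.21887655  1.08351879  1.44952418] [ 0.17609147  0.22643067 -0.05501132]
```

View pics/r3.png

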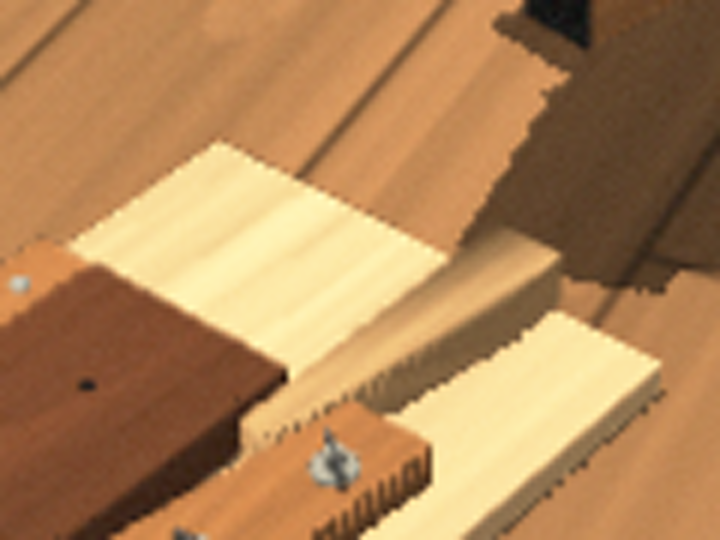

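The wedge lies flat in the slot with its nose inside, and the mallet is gripped (25.8 mm). Now I locate the tail, lift the mallet and approach.

```bash
python3 - <<'E'
from h import *
from fit import *
f=lambda x,y,z=42:onz("side",*zt(x,y,6,205,215),z)
for Jx in(J,np.array([503.6,194.3,1.327])):
  for x,y in[(500,230),(560,260)]: print((x,y),loc(Jx,f(x,y)).round(1))
bot.line_to(wpt(M,0,0,190),200)
q=quat(J[2]+np.pi)
bot.move_ptp(wpt(J,-235,19,190),q)
bot.line_to(wpt(J,-235,19,52+23),150)
bot.pause(.2)
s=bot.read_state();print(s["t"],s["width"],s["tcp_pos"],s["contact_force"],s["moment"])
save("side","m1.png",(205,175,345,285),5)
E
```

```text
(500, 230) [-115.4    9.9]
(560, 260) [-115.2   42.3]
(500, 230) [-118.9   10.4]
(560, 260) [-118.5   42.8]
27.2667 25.461046619554814 [427.46781807 -32.14364147  75.72892057] [ 0.16462453 -0.46000718 -4.43528709] [-0.09167617  0.1696596  -0.03335189]
```

View pics/m1.png

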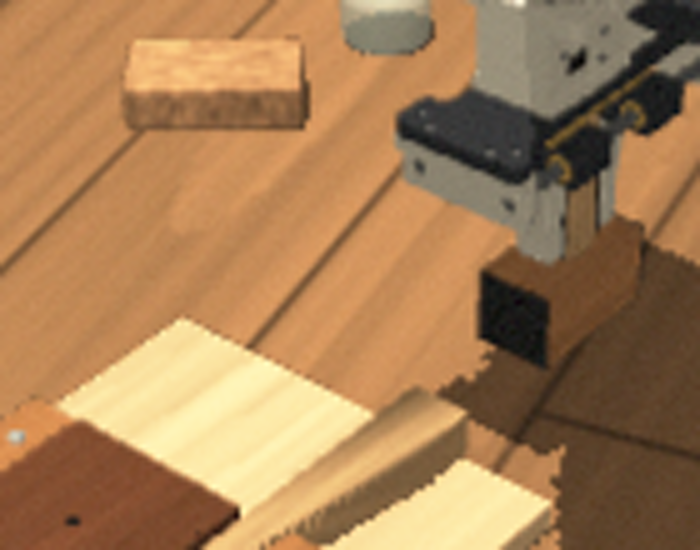

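The tail is at x ≈ -117 (nose about 43 mm inside), and the mallet is lined up. I drive in small taps and watch the force.

```bash
cat > drive.py <<'E'
from h import *
import sys
def drive(x0,x1,step,v,stop,y=20,z=75,tmax=12):
    xh=np.array([np.cos(J[2]),np.sin(J[2]),0]);f0=FZ
    t0=bot.read_state()["t"];x=x0;log=[]
    while x<x1-1e-6:
        x=min(x+step,x1);bot.line_to(wpt(J,x,y,z),v)
        s=bot.read_state();F=-(s["contact_force"]-f0)@xh
        act=(s["tcp_pos"]-wpt(J,0,0,0))@xh
        log.append((round(x,1),round(act,1),round(F,1)))
        if F>stop or s["t"]-t0>tmax: break
    return x,F,s["t"],log
E
python3 - <<'E'
import drive as D
from h import *
bot.line_to(wpt(J,-175,20,75),100);bot.pause(.15)
D.FZ=bot.read_state()["contact_force"];np.save("fz.npy",D.FZ)
x,F,t,l=D.drive(-175,-140,1.5,25,15)
print(x,F,t);print(l)
E
```

```text
-140 14.121027697692192 34.2167
[(-173.5, np.float64(-173.6), np.float64(1.1)), (-172.0, np.float64(-171.9), np.float64(1.6)), (-170.5, np.float64(-170.4), np.float64(1.2)), (-169.0, np.float64(-168.9), np.float64(1.0)), (-167.5, np.float64(-167.4), np.float64(0.8)), (-166.0, np.float64(-165.9), np.float64(0.1)), (-164.5, np.float64(-164.4), np.float64(0.7)), (-163.0, np.float64(-162.9), np.float64(1.2)), (-161.5, np.float64(-161.4), np.float64(0.9)), (-160.0, np.float64(-159.9), np.float64(0.8)), (-158.5, np.float64(-158.4), np.float64(0.8)), (-157.0, np.float64(-156.9), np.float64(0.7)), (-155.5, np.float64(-155.3), np.float64(0.8)), (-154.0, np.float64(-153.9), np.float64(1.2)), (-152.5, np.float64(-152.4), np.float64(-0.3)), (-151.0, np.float64(-150.9), np.float64(0.3)), (-149.5, np.float64(-149.3), np.float64(-0.0)), (-148.0, np.float64(-147.8), np.float64(0.5)), (-146.5, np.float64(-146.4), np.float64(0.6)), (-145.0, np.float64(-144.9), np.float64(0.9)), (-143.5, np.float64(-143.9), np.float64(5.9)), (-142.0, np.float64(-143.3), np.float64(9.4)), (-140.5, np.float64(-142.5), np.float64(13.0)), (-140, np.float64(-142.4), np.float64(14.1))]
```

```bash
python3 - <<'E'
from h import *
save("side","d1.png",(175,205,325,315),5)
s=bot.read_state();print(s["t"],s["contact_force"]-np.load("fz.npy"),s["tcp_pos"],wpt(J,-140,20,75))
E
```

```text
34.2667 [ -0.66578826 -14.48543723   7.45185137] [448.0067765   57.81490744  75.12577396] [449.03509155  60.07443502  75.        ]
```

View pics/d1.png

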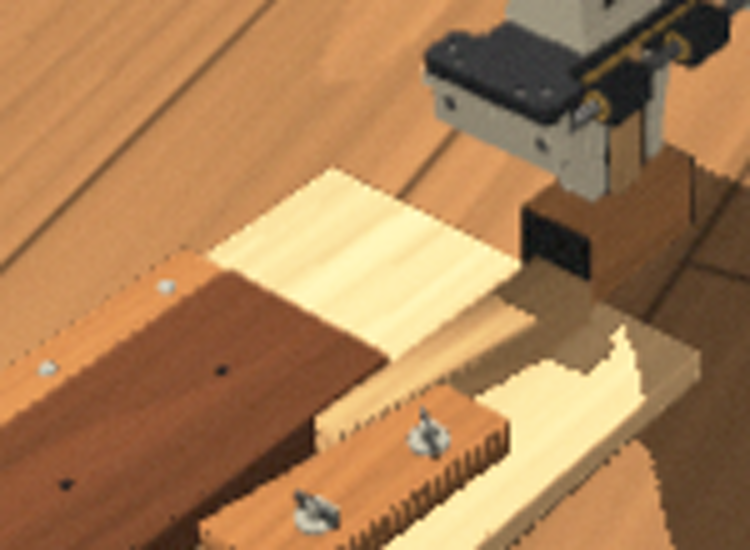

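There's a 7 N upward force, so the mallet may be touching the base. I back off and look at the wedge.

```bash
python3 - <<'E'
from h import *
bot.line_to(wpt(J,-150,21,77),60);
s=bot.read_state();print(s["t"],s["contact_force"]-np.load("fz.npy"))
bot.line_to(wpt(J,-185,21,79),100);bot.pause(.1)
s=bot.read_state();print(s["t"],s["contact_force"]-np.load("fz.npy"))
save("side","d2.png",(175,205,325,315),5);save("top","d2t.png",(45,125,245,285),4)
E
```

```text
34.5833 [ 0.11995305 -1.08294543  0.52680105]
35.1833 [ 0.05160301 -0.47203863 -0.64724713]
```

View pics/d2.png

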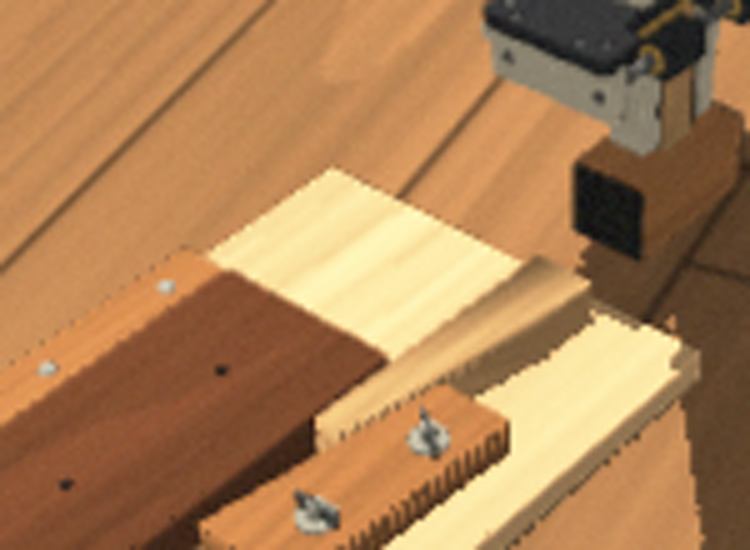

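View pics/d2t.png

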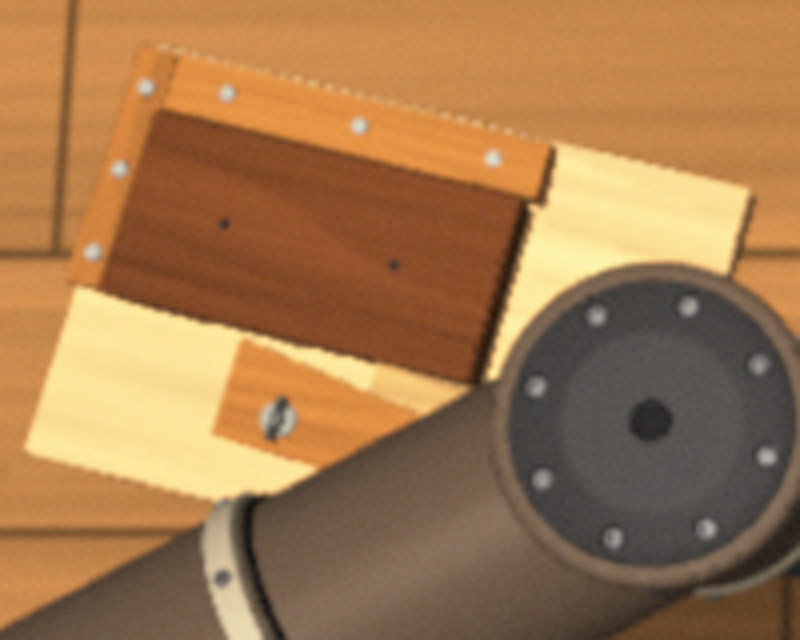

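```bash
python3 - <<'E'
from h import *
from fit import *
f=lambda x,y,z=42:onz("side",*zt(x,y,5,175,205),z)
g=lambda x,y,z=42:onz("top",*zt(x,y,4,45,125),z)
Js=np.array([503.6,194.3,1.327]);Jt=np.array([501.7,189.5,1.325])
for x,y in[(535,257),(592,285)]: print("tail",loc(Js,f(x,y)).round(1))
for x,y in[(320,418)]: print("nose",loc(Js,f(x,y)).round(1))
print("board",loc(Js,f(388,355,45)).round(1),loc(Jt,g(475,382,45)).round(1),loc(Jt,g(100,290,45)).round(1))
for x,y in[(377,366),(369,384)]: print("nose top",loc(Jt,g(x,y)).round(1))
for x,y in[(240,340),(415,410)]: print("cheek",loc(Jt,g(x,y,38)).round(1))
E
```

```text
tail [-99.2   5.7]
tail [-99.4  42.1]
nose [56.9  3. ]
board [6.  0.4] [3.7 0.6] [223.3   1.5]
nose top [60.5  5.1]
nose top [62.  15.9]
cheek [141.2   9.4]
cheek [34.  23.6]
```

The nose is at ~61 mm. The wedge has met the cheek and must now slide along it, with about 4 mm of side play left to the board. I carry on with the mallet 4 mm higher, to rule out contact with the base.

```bash
python3 - <<'E'
import drive as D
from h import *
bot.line_to(wpt(J,-150,23,79),100)
D.FZ=np.load("fz.npy")
x,F,t,l=D.drive(-150,-125,2,30,20,y=23,z=79)
print(x,F,t);print([tuple(map(float,a)) for a in l])
s=bot.read_state();print(s["contact_force"]-D.FZ)
E
```

```text
-132 22.654169828619636 38.0333
[(-148.0, -148.3, 0.7), (-146.0, -146.0, 1.8), (-144.0, -143.9, 0.9), (-142.0, -142.3, 2.9), (-140.0, -141.5, 9.1), (-138.0, -140.3, 12.5), (-136.0, -138.6, 12.8), (-134.0, -137.5, 17.1), (-132.0, -137.0, 22.7)]
[  0.96777051 -23.59894951  12.02711391]
```

```bash
python3 - <<'E'
from h import *
save("side","d3.png",(175,205,325,315),5)
t=bot.camera("top")[:,:,::-1];cv2.imwrite("pics/d3t.png",cv2.resize(t[195:255,90:180],None,fx=8,fy=8,interpolation=cv2.INTER_CUBIC))
E
```

```text
(no output)
```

View pics/d3.png

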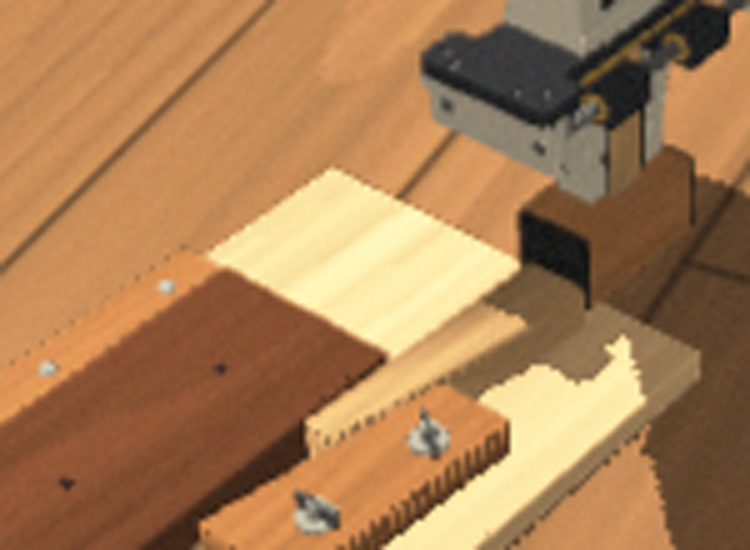

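View pics/d3t.png

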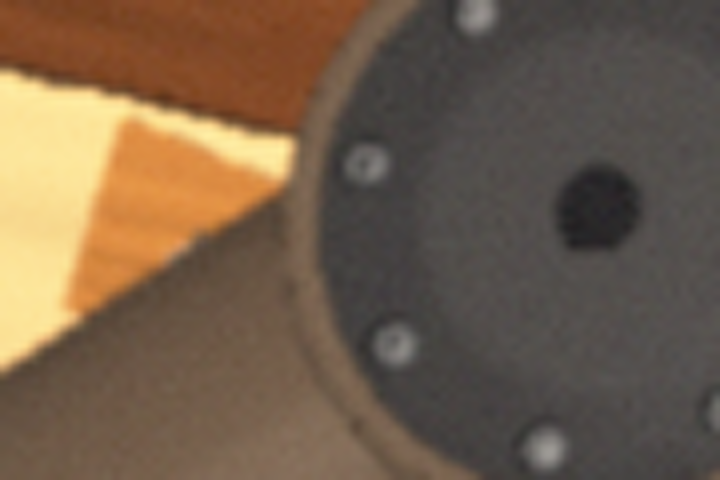

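The nose is now at ~66 mm and still creeping. The steady push also makes the mallet drag down on the tail (0.5 F upward on the tool, which means friction). I switch to real taps: back off, then short strokes along a slightly rising path.

```bash
cat >> drive.py <<'E'
def tap(x,v=60,y0=23,y1=21,z0=76,z1=78,back=7):
    xh=np.array([np.cos(J[2]),np.sin(J[2]),0])
    bot.line_to(wpt(J,x-back,y0,z0),120)
    bot.line_to(wpt(J,x,y1,z1),v)
    s=bot.read_state();F=s["contact_force"]-FZ
    return round(s["t"],2),x,round(float((s["tcp_pos"]-wpt(J,0,0,0))@xh),1),round(float(-F@xh),1),F.round(1).tolist()
E
python3 - <<'E'
import drive as D
from h import *
D.FZ=np.load("fz.npy")
x=-134
for i in range(5):
    r=D.tap(x);print(r)
    if r[3]>26: break
    x=r[2]+4 if r[3]<20 else r[2]+4.5
bot.line_to(wpt(J,x-20,23,78),120)
save("side","d4.png",(175,205,325,315),5)
E
```

```text
(38.66, -134, -132.7, 1.3, [-0.5, -1.3, -0.1])
(39.18, -128.7, -128.1, 0.5, [0.6, -0.7, -0.2])
(39.71, -124.1, -123.6, 1.5, [-1.1, -1.3, -0.3])
(40.23, -119.6, -121.6, 6.7, [-4.7, -5.7, 1.6])
(40.76, -117.6, -120.0, 8.9, [-4.0, -8.2, 0.8])
```

View pics/d4.png

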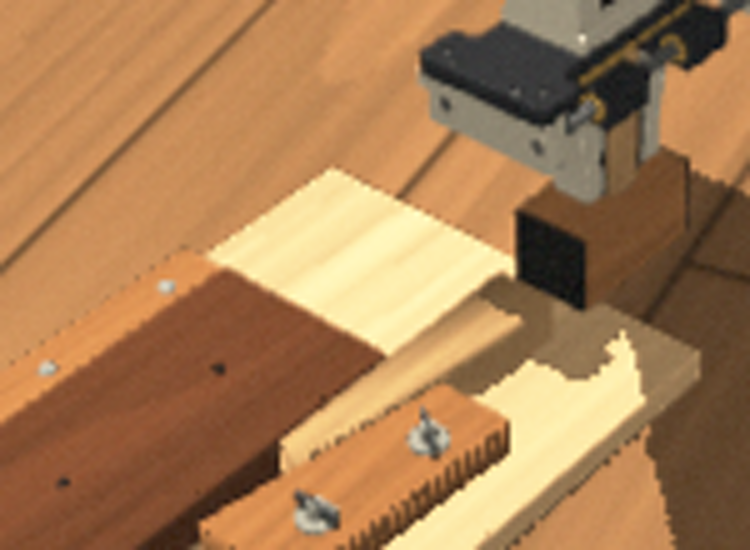

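Tapping works: the wedge ran on about 17 mm and the force is starting to climb (9 N). I keep on until it seats at about 20–25 N.

```bash
python3 - <<'E'
import drive as D
from h import *
D.FZ=np.load("fz.npy")
x=-116.5
for i in range(9):
    r=D.tap(x,v=50);print(r)
    if r[3]>23: break
    x=max(x+.5,min(r[2]+4.5,x+1.5))
bot.line_to(wpt(J,x-30,23,78),150)
save("side","d5.png",(175,205,325,315),5);save("top","d5t.png",(45,125,245,285),4)
E
```

```text
(41.67, -116.5, -119.5, 10.0, [-2.6, -9.7, 1.3])
(42.23, -115.0, -119.0, 15.5, [-1.2, -15.6, 1.7])
(42.77, -114.5, -118.9, 19.1, [-0.1, -19.6, 2.3])
(43.33, -114.0, -118.7, 21.5, [0.6, -22.3, 1.6])
(43.88, -113.5, -118.6, 23.6, [-0.3, -24.2, 1.5])
```

View pics/d5.png

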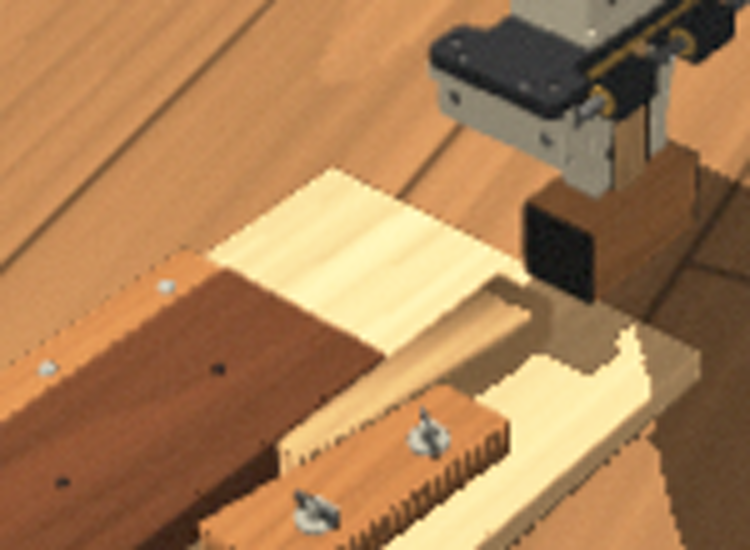

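View pics/d5t.png

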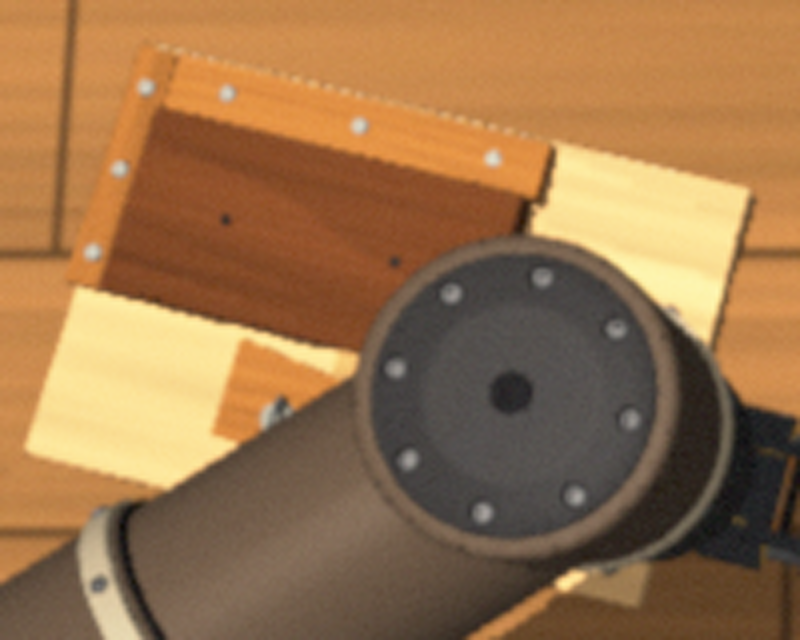

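It has stopped: the last taps moved it only about 0.1 mm each while the force rose to 24 N. Now I take the mallet back to its old place.

```bash
python3 - <<'E'
from h import *
bot.line_to(wpt(J,-175,22,190),220)
bot.move_ptp(wpt(M,0,0,190),quat(M[2]+np.pi))
bot.line_to(wpt(M,0,0,58),150)
bot.pause(.15);f0=bot.read_state()["contact_force"];z=58
save("side","p1.png",(260,140,380,240),6)
while z>48:
    z-=1;bot.line_to(wpt(M,0,0,z),20)
    d=(bot.read_state()["contact_force"]-f0)[2]
    if d>3: break
s=bot.read_state();print(s["t"],z,d,s["tcp_pos"],s["width"])
E
```

```text
48.7917 51 13.57328662161444 [ 506.30565098 -159.92778425   52.10392579] 25.620704450299336
```

View pics/p1.png

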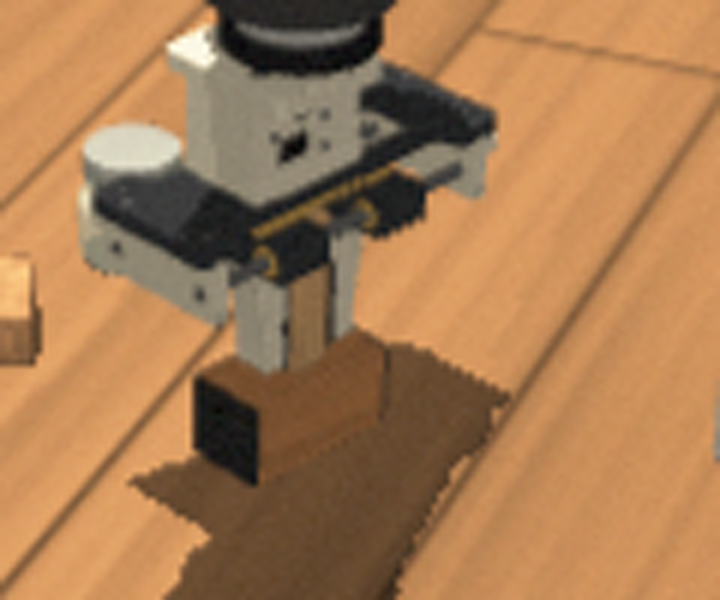

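The mallet hangs upright in the grip and has met the bench at TCP z 52, the same height as at pickup. I release, withdraw and check.

```bash
python3 - <<'E'
from h import *
bot.line_to(wpt(M,0,0,52),20)
bot.move_gripper(70)
bot.line_to(wpt(M,0,0,190),150)
bot.move_joints([-0.853,0.1,-0.1,0,-1.224,-0.288])
s=bot.read_state();print(s["t"],s["width"])
save("side","f1.png",(120,150,400,370),2.8);save("top","f1t.png",(45,110,445,290),2)
t=bot.camera("top")[:,:,::-1];cv2.imwrite("pics/f2t.png",cv2.resize(t[125:285,45:245],None,fx=4,fy=4,interpolation=cv2.INTER_CUBIC))
E
```

```text
52.8417 69.67564277928673
```

View pics/f1.png

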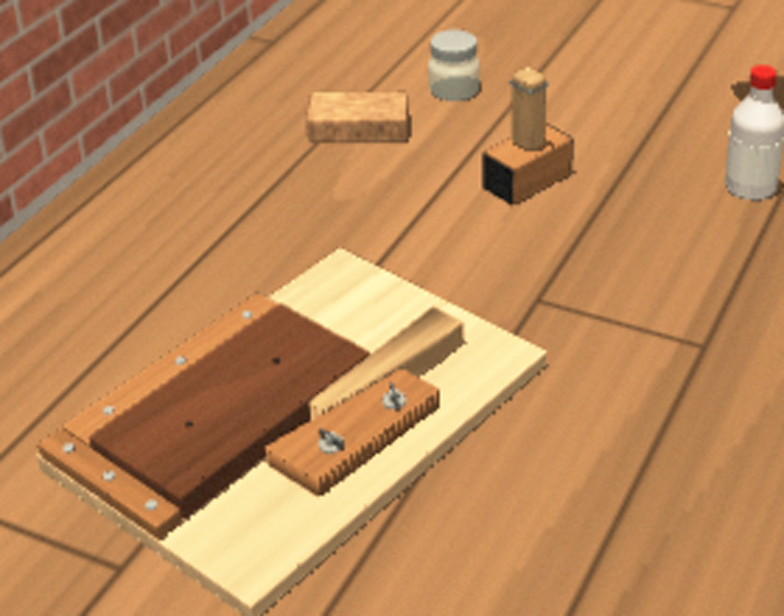

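View pics/f2t.png

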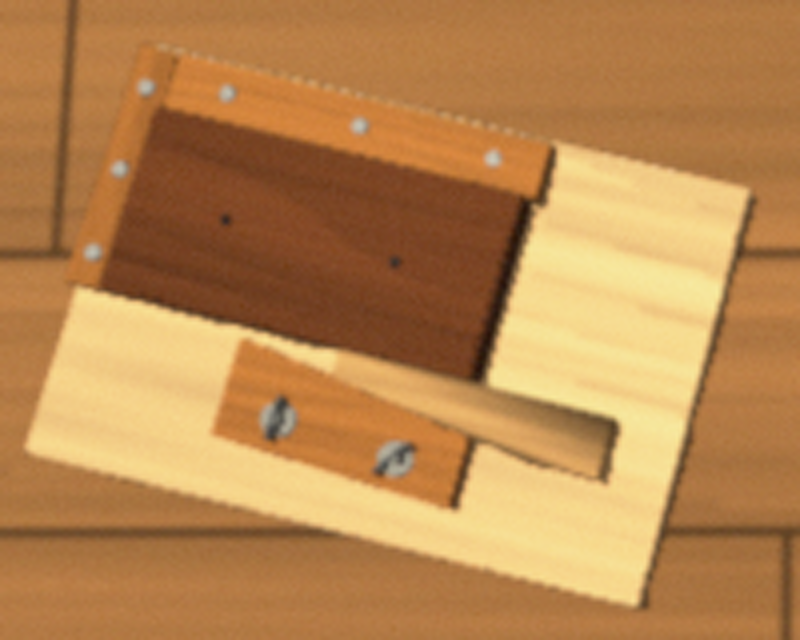

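The wedge is tight between the board and the cheek (nose at about (337,362) in the crop). There is no visible gap to the fence, the mallet stands upright, and the bystanders are where they were. One quick numeric check, then I hand in.

```bash
python3 - <<'E'
from h import *
from fit import *
Jt=np.array([501.7,189.5,1.325]);g=lambda x,y,z:loc(Jt,onz("top",*zt(x,y,4,45,125),z)).round(1)
print("board edge",g(478,380,45),g(104,287,45),"nose",g(337,362,42),"tail",g(617,422,42),g(605,480,42))
bot.pause(.2);bot.close_job()
E
```

```text
board edge [ 2.4 -0.9] [221.6  -0.7] nose [83.   8.3] tail [-78.7   2.9] [-80.9  35.7]
the job is handed in; nothing more can be done
```

The wedge is in the slot and grips the drawer front. The mallet stands on its head where I picked it up, and the job is handed in after about 53 s of the 72 s. No verdict was reported.

**What I did**
- **Placing the wedge:** my first try failed. The nose was slightly skewed and caught the end of the drawer front. The tool read about 33 N sideways, and the board slid about 5 mm to the end stop and onto the fence. I regripped and put the wedge about 43 mm into the slot without force.
- **Driving it in:** a slow steady push built up drag on the wedge (up to 23 N), so I switched to short taps. The last taps rose to 24 N and moved it only 0.1 mm each. I read forces at the end of each stroke, so brief peaks in between would not show.
- **Finishing:** I set the mallet down, released it and moved the arm clear.

**Last checks in the pictures**
- **Wedge:** the nose is about 82 mm past the mouth, and it lies flat between the drawer front and the cheek.
- **Drawer front:** its edge measures −0.9 and −0.7 mm at the two ends (0 is tight on the fence). It is square with no visible gap, within the 2 mm calibration error.
- **Mallet and bystanders:** the mallet is upright, and the sanding block, jar and glue look unmoved by eye.
- **Not measured:** the grip force between wedge and board. I only infer it from the 24 N at which the wedge seated.
- **Disagreement:** the two cameras put the jig about 2 mm apart across the slot and 5 mm along it.

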